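# Load the vibratory polisher from the tray

### The job

Load the little vibratory polisher: first isolate it by pulling its key up until it clicks out, then carry over the tray of brass blanks, rest the mouth of the tray lightly on the rim of the sprung bowl, and only then tip it so that all four blanks slide off into the bowl. Put the empty tray back flat on the bench and leave everything else where it is.

Things in the scene. Friction and masses are not known exactly. Their poses are not given: they have to be found in the camera images.
- tray: Aluminium tray 150 (x) x 80 mm (y), floor 3 mm thick; walls 3 mm thick, 18 mm high, on the long sides and back; the end at x = +75 mm is the open mouth. Dark wooden grip behind: x -155 to -85 mm, 14 mm wide (y), z 16 to 42 mm. Origin: centre of the underside, z up. About 0.15 kg empty, 0.37 kg loaded; floor friction unknown (blanks slide from 22 to 38 degrees on).
- square_a: Square brass blank 24 x 24 x 12 mm, lies in the tray at the start. Its origin is the centre of its underside, z up as it lies.
- square_b: Second square brass blank 24 x 24 x 12 mm, lies in the tray at the start. Its origin is the centre of its underside, z up as it lies.
- disc: Round brass blank, 24 mm across, 12 mm thick, lies in the tray at the start. Its origin is the centre of its underside, z up as it lies.
- oblong: Oblong brass blank 34 x 18 x 12 mm, lies in the tray at the start. Its origin is the centre of its underside, z up as it lies.
- polisher: Vibratory polisher: a grey base 180 x 180 mm with its top 58 mm above the bench, fixed, carrying a round open black bowl on springs. Origin: centre of its underside on the bench.
- bowl_rim (a point): Centre of the mouth of the bowl, level with the rim, 140 mm above the bench. The bowl is 65 mm deep outside, outer radius 80 mm at the rim, wall 5 mm, inner radius 75 mm at the rim narrowing to about 57 mm at its floor. The bowl gives way downwards up to 12 mm on its springs: first at about 2 N, then 1.2 N per mm.
- bowl_in (a point): Centre of the bowl's inner floor, 59 mm below the rim.
- isolator: Grey isolator box of the polisher, 100 (x) x 70 (y) x 45 mm high, fixed on the bench; the key stands in the middle of its top. Origin: centre of its underside.
- key_grip (a point): Centre of the key's flat black grip: 12 mm thick along the box's x, 36 mm long along the box's y, 26 mm high (13 mm above and below this point); it starts 73 mm above the bench and rises with the key. Its axes are the box's.
- key (a joint): How far the key is pulled straight up, m: 0 pushed home, 0.020 fully out. A sprung detent holds it home with about 13 N; past half way it clicks up by itself.
- plaque: Finished black and brass plaque 45 x 32 x 6 mm lying between the tray and the polisher, origin at its underside (not part of the job, to be left where it is)
- graver: Graver with a wooden handle, 140 mm long, lying along its x on the bench between tray and polisher (not part of the job, to be left where it is)
- book: Red book 110 x 150 x 32 mm on the left (not part of the job, to be left where it is)
- jar: Glass jar with a black lid, 76 mm across, 110 mm high, towards the far edge (not part of the job, to be left where it is)
- callipers: Steel callipers 200 mm long, 8 mm high, lying towards the far edge (not part of the job, to be left where it is)
- redbox: Open red plastic box 130 x 100 x 50 mm on the right (not part of the job, to be left where it is)
- brush: Brush 170 mm long lying on the left (not part of the job, to be left where it is)
- bowl: The sprung bowl itself, as a body. Origin: centre of its underside, 65 mm below the rim.

How it is judged:
By the outcome, as a careful person would: the job done as asked, in the order asked, and still so for the second after the job is handed in, with the robot touching nothing.
It also fails if it takes over 64 s, if anything falls off the work surface, if the arm or the gripper's body presses on something with over 40 N, if the wrist force passes 120 N, or if a joint passes its speed limit or range.

### The arm

A 7-joint arm with a two-finger parallel gripper is mounted at the origin on the work surface. World frame = base frame: x ahead of the robot, y to its left, z up, the work surface at z = 0. Lengths are in m, angles in degrees, forces in N, time in s.
With the tool pointing down it reaches from about 0.425 to 1.025 m from the base axis. Payload 3.6 kg.
Tool frame: the origin (TCP) lies midway between the tips of the shut fingers; the grasp point (between the pads) lies 19 mm behind it (bot.pinch_z is the distance from the TCP to the grasp point, in m); z points along the fingers, y is the line along which they close (so a half turn about z gives the same grasp; the last joint's range is limited). The gripper opens to 85 mm and grips with 20 to 120 N. Pads are 22 mm wide; open, the fingers measure 114 mm over their backs; the gripper's body (76 mm by 85 mm) begins 54 mm behind the grasp point. The pads swing forward as they close: fully open they stand 13 mm farther back than shut.
Start: joints at [66.893, 33.873, 2.773, 92.16, -1.908, 54.013, -1.931], TCP at [0.221, -0.69, 0.231] pointing down, gripper open.
Joint ranges: [-153.93, 153.93], [-27.13, 128.08], [-72.61, 78.16], [10.71, 143.7], [-87.88, 267.88], [4.46, 118.87], [-176.78, 176.78]. Speed limits (degrees/s): [147.25, 147.25, 180, 180, 180, 180, 180].

### API

Orientations are given as [roll, pitch, yaw] about the fixed x, y, z axes, in that order (R = Rz(yaw) Ry(pitch) Rx(roll)).
In Python, from bench import monitor, snapshot, camera_info, finish_job, search_frame, silhouettes, bot gives the robot as it stands. The module is installed in compiled form; this text tells all that it offers.
- The arm moves only by the tool play_rows, never from a script. Its argument "increments" is a list that holds one entry, the list of rows, each a list of 6 numbers: the shift along the tool's x, y, z in cm, then the turn, a rotation vector about the tool's x, y, z in rad. In form: [[[x, y, z, ax, ay, az], ...]]. A call has 1 to 5 rows; each row is the pose to reach, as a shift and turn from the pose commanded when the call began, along the tool's axes at that moment; what a row does not reach only later rows make up. A row lasts 1/10 s, in which the tool goes at most 50 mm and 8.59 degrees, less where a joint would pass 70% of its speed; a pose out of reach is approached as far as the arm can. A call with a gripper value outside its range is refused whole. "claw" is the finger opening in cm, from 0 to 8.54, set as the call begins (left out, the last holds). The fingers move at their own pace and stop on an object; the grip force is fixed at half the most. Time passes only in rows, so rows that repeat a pose let the fingers close. It gives the time, the measured TCP pose, the force, the opening and the grip force at its end, in the units of the state.
- monitor.get_state(): the state, without advancing time (a new reading comes with each control period).
- snapshot(name): name is "scene" or "top" or "wrist"; returns the picture (420x560x3 uint8, red, green, blue); there is no depth.
- camera_info(name): a dict with "vertical_fov" (degrees; the focal length in pixels is half the picture's height over the tangent of half this angle, whatever the lens; pixels are square), "cx", "cy" (the principal point, pixels), "k1" (the pictures are not rectified: a ray, as slopes to the right and down, at radius r is drawn at 1 + k1 r^2 times it, then the intrinsics apply), "eye" and "attitude" of the camera in the world; the wrist camera has in their place "hand_eye" (4x4, takes a point from camera to tool coordinates, whose origin is the TCP and whose axes are the flange's). Camera axes: x right, y down, z forward; pixel columns grow to the right and rows downward; lengths in m; the calibration is good to about 2 mm. A picture is of the moment at which its call begins: read the wrist's pose just before it. camera_info takes no time and is no camera call.
- finish_job(): hands the job in; it is judged then, once.
Trained networks look in the newest picture that a camera, given by its name, has taken for a name from the list of things; names that differ only in an ending like _2 or _b are one class to them, and where a whole thing is asked for, a point or a joint stands for the part that bears it (a point fixed in the world has none). Each returns a list of dicts, best first, with "p" (0 to 1); they miss things now and then, are a little off and sometimes report something else, mostly with a low value. They report only what shows in the picture. A call takes as long as a camera call.
- search_frame(camera, name): "point" ([x, y, z] in m, in world coordinates, good to about 4 mm: the middle of the surface that is visible of it).
- silhouettes(camera, name): "region" (420x560 bool, what is visible of it).
The state is a dict: "time": time; "joint_pos": joint angles; "joint_vel": joint speeds; "joint_efforts": joint torques, N m; "eef_pos": TCP position; "tcp_rot": TCP orientation; "contact_force": force on the tool from outside, world axes, zero at the start; "moment": the same for the moment, N m; "finger_gap": finger opening in m; "finger_force": force on a finger pad.
Only numpy, scipy, OpenCV 4.12 (cv2) and the standard library are available. Lean on these libraries where they do the work, as an engineer would, in place of code of your own. Each camera call takes 0.05 s, during which the arm holds its last target. There are 200 camera calls.

## Working session

There is one attempt and no reset: what is moved stays moved. The work goes in short steps, Python scripts to look and compute and a tool call to move; the robot and the scene stay as the last step left them, time stands still between calls to the robot, and variables do not carry over. Pictures are saved under pics/ and viewed, at most 13 in all, crops included, and the job is handed in when it is done.

Besides the shell and the picture viewer there is one more tool, called after "Request:" in YAML: its name, and indented under it one key for each argument. play_rows: Moves the arm, as the interface text tells. Its arguments: {"type":"object","properties":{"increments":{"type":"array","items":{"type":"array","items":{"type":"array","items":{"type":"number"}}}},"claw":{"type":"number"}},"required":["increments"]}

```bash
mkdir -p pics
cat > h.py <<'E'
import numpy as np, cv2
from scipy.spatial.transform import Rotation as R
from bench import *
def snap(n,f=None):
    s=monitor.get_state(); im=snapshot(n)
    if f: cv2.imwrite('pics/'+f,im[:,:,::-1])
    return s,im
E
python3 - <<'E'
from h import *
print(monitor.get_state(), bot.pinch_z)
for c in ["scene","top"]:
    snap(c,c+"0.png"); print(camera_info(c))
    for n in ["tray","square_a","disc","oblong","polisher","bowl","bowl_rim","isolator","key_grip","plaque","graver","jar","redbox","book","callipers","brush"]:
        try: print(c,n,[(np.round(d["point"],3).tolist(),round(d["p"],2)) for d in search_frame(c,n)[:3]])
        except Exception as e: print(n,e)
print(camera_info("wrist"))
E
```

```text
{'time': 0.0, 'joint_pos': array([66.89307   , 33.92611891,  2.76844762, 92.235586  , -1.90615305,
       54.01255192, -1.93004306]), 'joint_vel': array([-0.03911308, -0.0083547 , -0.01309954,  0.04102732, -0.01580364,
        0.03132923,  0.00945159]), 'joint_efforts': array([-2.07233497e-04, -5.48679936e+01,  1.54710017e+00, -1.98125088e+01,
        9.45415377e-03,  8.89560906e-03, -1.53196794e-05]), 'eef_pos': array([ 0.22076223, -0.68971105,  0.23014189]), 'tcp_rot': array([-1.79872162e+02,  9.28385856e-03,  1.77554045e+01]), 'contact_force': array([ 0.40101959,  0.39425884, -1.25070059]), 'moment': array([-0.01051993, -0.00635148, -0.01692682]), 'finger_force': 0.0, 'finger_gap': 0.08524505997474376} 0.0187
{'vertical_fov': 49.59092907781087, 'cx': 271.602161028124, 'cy': 215.62062940177157, 'k1': -0.0902531337130315, 'eye': array([1.28000838, 0.62397903, 1.14195915]), 'attitude': array([-137.74301807,   -0.41990778,  131.68209142])}
scene tray [([0.513, -0.208, 0.007], 0.65)]
scene square_a [([0.463, 0.22, 0.101], 0.7), ([0.483, -0.198, 0.015], 0.55)]
scene disc []
scene oblong
[... 1811 characters left out ...]
], 0.88), ([0.629, -0.024, 0.084], 0.74)]
top book [([0.536, 0.55, 0.03], 0.85), ([0.484, 0.234, 0.079], 0.54)]
top callipers [([0.769, 0.106, 0.007], 0.91)]
top brush [([0.374, 0.556, 0.014], 0.64), ([0.457, 0.041, 0.006], 0.55)]
{'vertical_fov': 68.92039016604284, 'cx': 281.4261301149834, 'cy': 212.31432235361453, 'k1': -0.023336007027345625, 'hand_eye': array([[ 1.95951339e-03, -9.53134189e-01, -3.02541530e-01,
         7.97859998e-02],
       [ 9.99998053e-01,  1.79777754e-03,  8.13066366e-04,
         3.95761249e-04],
       [-2.31058984e-04, -3.02542535e-01,  9.53135857e-01,
        -1.43067437e-01],
       [ 0.00000000e+00,  0.00000000e+00,  0.00000000e+00,
         1.00000000e+00]])}
```

View pics/top0.png

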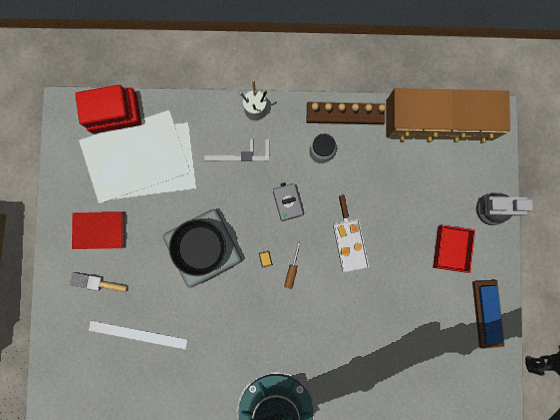

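View pics/scene0.png

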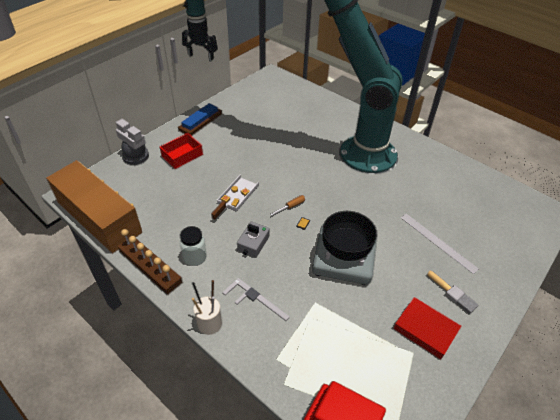

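The top picture shows +x up and +y left. The tray is at (350,245), with its grip at (343,207) and its mouth towards the robot. The isolator is at (288,200), the bowl at (200,245), the plaque at (265,258) and the graver at (292,265). The scene picture agrees. Next I measure poses from the silhouettes.

```bash
cat >> h.py <<'E'
def cam(c,s=None):
    i=camera_info(c); f=210/np.tan(np.radians(i["vertical_fov"]/2))
    K=np.array([[f,0,i["cx"]],[0,f,i["cy"]],[0,0,1]])
    if c=="wrist":
        A=R.from_euler('xyz',s["tcp_rot"],degrees=True).as_matrix(); H=i["hand_eye"]
        return K,i["k1"],A@H[:3,:3],s["eef_pos"]+A@H[:3,3]
    return K,i["k1"],R.from_euler('xyz',i["attitude"],degrees=True).as_matrix(),i["eye"]
def plane(c,px,z,s=None):
    K,k,A,e=cam(c,s); u=cv2.undistortPoints(np.float64(px).reshape(-1,1,2),K,np.array([k,0,0,0.]))[:,0]
    d=np.c_[u,np.ones(len(u))]@A.T
    return e+d*((z-e[2])/d[:,2])[:,None]
def proj(c,P,s=None):
    K,k,A,e=cam(c,s); q=(np.float64(P).reshape(-1,3)-e)@A
    return cv2.projectPoints(q,np.zeros(3),np.zeros(3),K,np.array([k,0,0,0.]))[0][:,0]
def rect(c,name,z,s=None,n=2):
    o=[]
    for d in silhouettes(c,name)[:n]:
        ys,xs=np.nonzero(d["region"])
        w=plane(c,np.c_[xs,ys],z,s)[:,:2]
        (x,y),(a,b),t=cv2.minAreaRect((w*1000).astype(np.float32))
        o.append((round(d["p"],2),[round(x),round(y)],[round(a),round(b)],round(t,1),len(xs)))
    return o
def go(p,rpy,n=None):
    "shift(cm)/turn(rad) rows for play_rows from the measured pose"
    s=monitor.get_state(); A=R.from_euler('xyz',s["tcp_rot"],degrees=True); B=R.from_euler('xyz',rpy,degrees=True)
    d=A.inv().apply(np.array(p)-s["eef_pos"])*100; r=(A.inv()*B).as_rotvec()
    print("shift",np.round(d,2).tolist(),"turn",np.round(r,3).tolist(),"rows>=",round(max(np.linalg.norm(d)/5,np.linalg.norm(r)/.1499),1))
E
python3 - <<'E'
from h import *
snap("top")
for n,z in [("tray",.018),("isolator",.045),("key_grip",.086),("bowl",.14),("polisher",.058),("plaque",.006),("graver",.015)]:
    print(n,rect("top",n,z))
go([.58,-.02,.25],[180,0,10])
E
```

```text
tray [(0.65, [542, -213], [227, 83], 11.5, 1150), (0.24, [489, 244], [166, 170], 1.0, 2525)]
isolator [(0.92, [634, -26], [109, 71], 16.8, 786)]
key_grip [(0.6, [630, -28], [13, 31], 15.1, 44), (0.46, [487, 221], [177, 183], 29.0, 3674)]
bowl [(0.76, [488, 228], [156, 154], 1.0, 2530)]
polisher [(0.66, [488, 226], [184, 188], 27.8, 3800)]
plaque [(0.51, [459, 38], [42, 30], 19.5, 132), (0.37, [489, 249], [168, 165], 1.4, 2460)]
graver [(0.78, [408, -40], [24, 71], 76.7, 175)]
shift [54.63, -52.92, -1.87] turn [-0.0, 0.0, 0.135] rows>= 15.2
```

Request:
play_rows:
  increments:
    - [[3.7,-3.15,0.19,0,0,0],[7.4,-6.3,0.38,0,0,0],[11.1,-9.45,0.57,0,0,0],[14.8,-12.6,0.76,0,0,0],[18.5,-15.75,0.95,0,0,0]]

```text
time: 2.6
eef_pos: [0.3501, -0.4825, 0.222]
tcp_rot: [180.0, -0.0, 17.7]
contact_force: [1.3, -0.3, 1.1]
finger_gap: 0.0853
finger_force: 0.0
```

Request:
play_rows:
  increments:
    - [[3.7,-3.15,0.19,0,0,0],[7.4,-6.3,0.38,0,0,0],[11.1,-9.45,0.57,0,0,0],[14.8,-12.6,0.76,0,0,0],[18.5,-15.75,0.95,0,0,0]]

```text
time: 3.1
eef_pos: [0.4784, -0.2761, 0.2126]
tcp_rot: [180.0, -0.0, 17.7]
contact_force: [1.2, -0.7, -0.7]
finger_gap: 0.0855
finger_force: 0.0
```

Request:
play_rows:
  increments:
    - [[3.7,-3.15,0.19,0,0,0],[7.4,-6.3,0.38,0,0,0],[11.1,-9.45,0.57,0,0,0],[14.8,-12.6,0.76,0,0,0],[18.5,-15.75,0.95,0,0,0]]

```text
time: 3.6
eef_pos: [0.6066, -0.0695, 0.203]
tcp_rot: [180.0, -0.0, 17.8]
contact_force: [1.7, -0.4, 0.9]
finger_gap: 0.0854
finger_force: 0.0
```

Request:
play_rows:
  increments:
    - [[3.6,-3.25,0.15,0,0,-0.14],[3.6,-3.25,0.15,0,0,-0.28],[3.6,-3.25,0.15,0,0,-0.42],[3.6,-3.25,0.15,0,0,-0.56],[3.6,-3.25,0.15,0,0,-0.7]]

```text
time: 4.1
eef_pos: [0.6301, -0.0292, 0.2013]
tcp_rot: [180.0, 0.0, 58.2]
contact_force: [-0.3, -0.1, -0.1]
finger_gap: 0.0854
finger_force: 0.0
```

Request:
play_rows:
  increments:
    - [[0,0,0,0,0,-0.14],[0,0,0,0,0,-0.28],[0,0,0,0,0,-0.42],[0,0,0,0,0,-0.56],[0,0,0,0,0,-0.7]]

```text
time: 4.6
eef_pos: [0.63, -0.0296, 0.2014]
tcp_rot: [180.0, 0.0, 98.3]
contact_force: [-0.5, -0.3, 0.5]
finger_gap: 0.0854
finger_force: 0.0
```

Request:
play_rows:
  increments:
    - [[0,0,0,0,0,-0.14],[0,0,0,0,0,-0.14]]

```text
time: 4.8
eef_pos: [0.63, -0.0298, 0.2013]
tcp_rot: [180.0, -0.0, 105.9]
contact_force: [0.0, 0.8, 0.2]
finger_gap: 0.0853
finger_force: 0.0
```

Run:
```python
from h import *
s,im=snap("wrist","w1.png")
for n,z in [("isolator",.045),("key_grip",.086)]:
    print(n,rect("wrist",n,z,s), [(np.round(d["point"],3).tolist(),round(d["p"],2)) for d in search_frame("wrist",n)[:3]])
for y in (12,16,20):
  c=R.from_euler('z',y,degrees=True).apply([[50,35,0],[50,-35,0],[-50,-35,0],[-50,35,0]])/1000+[.63,-.03,.045]
  print(y,np.round(proj("wrist",c,s)).tolist())
print(s["joint_pos"])
```

```text
isolator [(0.78, [634, -21], [108, 73], 16.7, 7020)] [([0.622, -0.016, 0.049], 0.94)]
key_grip [(0.94, [630, -23], [13, 40], 16.4, 613), (0.37, [556, -154], [181, 72], 12.1, 4819)] [([0.458, 0.042, 0.006], 0.47)]
12 [[332.0, 165.0], [324.0, 231.0], [229.0, 225.0], [230.0, 157.0]]
16 [[330.0, 161.0], [327.0, 228.0], [231.0, 228.0], [227.0, 161.0]]
20 [[328.0, 157.0], [329.0, 225.0], [234.0, 231.0], [225.0, 164.0]]
[ 16.12549916  30.87555284 -25.0063708  105.48286122  17.12323708
  47.35564123  -1.54019721]
```

View pics/w1.png

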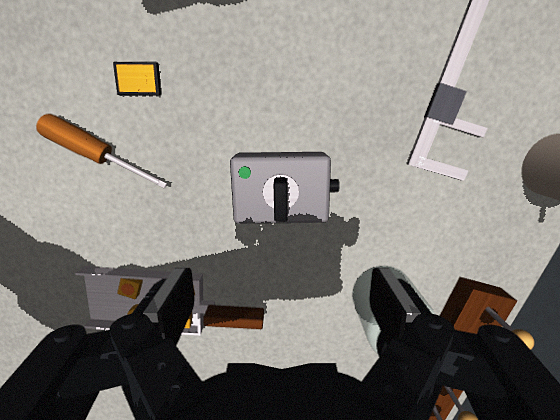

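The wrist view shows the isolator's top at (232–330, 158–222) and the key grip at (281,192), upright in the picture. Yaw is about 16.4° and the key is near (0.631, -0.0245). I'll go down, grip, and pull it up.

Request:
play_rows:
  increments:
    - [[0.5,0.24,4.5,0,0,0],[0.5,0.24,9,0,0,0],[0.5,0.24,12,0,0,0],[0.5,0.24,14,0,0,0],[0.5,0.24,14.4,0,0,0]]

```text
time: 5.55
eef_pos: [0.6289, -0.0239, 0.0546]
tcp_rot: [-179.7, -0.0, 106.0]
contact_force: [0.2, -0.0, 0.9]
finger_gap: 0.0852
finger_force: 0.0
```

Request:
play_rows:
  increments:
    - [[0,0,0,0,0,0],[0,0,0,0,0,0],[0,0,0,0,0,0],[0,0,0,0,0,0],[0,0,0,0,0,0]]
  claw: 0.4

```text
time: 6.05
eef_pos: [0.628, -0.0251, 0.0578]
tcp_rot: [-179.6, 0.1, 106.0]
contact_force: [-9.5, -2.7, 5.9]
finger_gap: 0.0127
finger_force: 5.2
```

Request:
play_rows:
  increments:
    - [[0,0,0,0,0,0],[0,0,0,0,0,0],[0,0,0,0,0,0],[0,0,0,0,0,0],[0,0,0,0,0,0]]

```text
time: 6.55
eef_pos: [0.6278, -0.0251, 0.0579]
tcp_rot: [-179.6, 0.1, 106.0]
contact_force: [-6.3, -1.5, 7.6]
finger_gap: 0.011
finger_force: 59.5
```

Request:
play_rows:
  increments:
    - [[0,-0.2,-0.4,0,0,0],[0,-0.2,-0.8,0,0,0],[0,-0.2,-1.2,0,0,0],[0,-0.2,-1.6,0,0,0],[0,-0.2,-2.0,0,0,0]]

```text
time: 7.05
eef_pos: [0.6276, -0.0251, 0.0784]
tcp_rot: [-179.8, 0.1, 106.0]
contact_force: [2.0, -1.9, -34.8]
finger_gap: 0.0108
finger_force: 58.8
```

Request:
play_rows:
  increments:
    - [[0,0,-0.1,0,0,0],[0,0,-0.1,0,0,0]]

```text
time: 7.25
eef_pos: [0.6278, -0.0251, 0.0782]
tcp_rot: [-179.9, 0.0, 106.0]
contact_force: [-2.4, -2.6, -2.1]
finger_gap: 0.0108
finger_force: 63.6
```

Request:
play_rows:
  increments:
    - [[0,0,0,0,0,0],[0,0,0,0,0,0],[0,0,0,0,0,0],[0,0,0,0,0,0],[0,0,0,0,0,0]]
  claw: 8.5

```text
time: 7.75
eef_pos: [0.6296, -0.024, 0.0787]
tcp_rot: [179.9, -0.0, 106.0]
contact_force: [0.5, -0.4, 0.5]
finger_gap: 0.0816
finger_force: 0.0
```

Request:
play_rows:
  increments:
    - [[0,0,-2,0,0,0],[0,0,-6,0,0,0],[0,0,-10,0,0,0],[0,0,-12.3,0,0,0],[0,0,-12.3,0,0,0]]

```text
time: 8.25
eef_pos: [0.632, -0.0238, 0.2056]
tcp_rot: [179.5, 0.1, 106.0]
contact_force: [-0.0, 0.2, 0.2]
finger_gap: 0.0853
finger_force: 0.0
```

Run:
```python
from h import *
s,im=snap("wrist","w2.png")
print(s["eef_pos"],rect("wrist","key_grip",.106,s,1),rect("wrist","isolator",.045,s,1))
for z in (.086,.106):
  c=R.from_euler('z',16.4,degrees=True).apply([[6,18,0],[6,-18,0],[-6,-18,0],[-6,18,0]])/1000+[.629,-.025,z]
  print(z,np.round(proj("wrist",c,s)).tolist())
d=silhouettes("wrist","key_grip")[0]; ys,xs=np.nonzero(d["region"]); print(xs.min(),xs.max(),ys.min(),ys.max())
cv2.imwrite("pics/w2c.png",cv2.resize(im[120:270,200:400,::-1],None,fx=3,fy=3))
snap("top"); print("tray",rect("top","tray",.018,n=1))
for n in ["square_a","disc","oblong"]: print(n,[(np.round(d["point"],3).tolist(),round(d["p"],2)) for d in search_frame("top",n)[:2]])
```

```text
[ 0.63197743 -0.02382252  0.20564778] [(0.64, [629, -22], [12, 41], 16.1, 690)] [(0.96, [636, -25], [109, 82], 16.7, 6961)]
0.086 [[280.0, 186.0], [281.0, 224.0], [268.0, 225.0], [267.0, 186.0]]
0.106 [[281.0, 191.0], [281.0, 233.0], [267.0, 233.0], [266.0, 191.0]]
267 282 185 232
tray [(0.8, [543, -221], [229, 71], 24.6, 777)]
square_a [([0.546, -0.227, 0.019], 0.47)]
disc [([0.545, -0.195, 0.013], 0.2)]
oblong []
```

View pics/w2c.png

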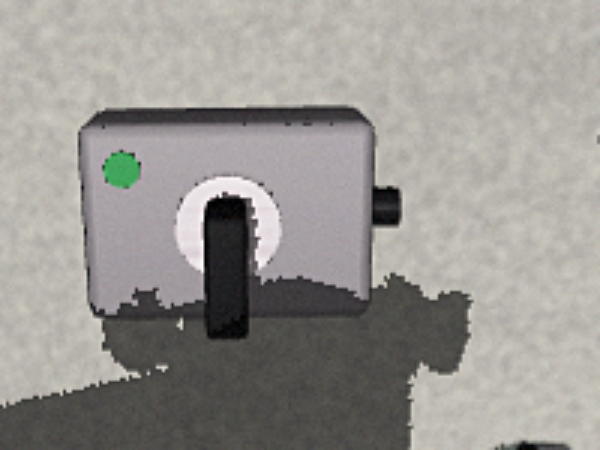

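The key top now projects to rows 185–232, matching z = 0.106, so the key is out. Next I look at the tray from close by.

Request:
play_rows:
  increments:
    - [[-4,-3,-0.4,0,0,0.14],[-8,-6,-0.8,0,0,0.28],[-12,-9,-1.2,0,0,0.42],[-15.9,-12,-1.5,0,0,0.56],[-15.9,-12,-1.5,0,0,0.7]]

```text
time: 9.2
eef_pos: [0.553, -0.2207, 0.2159]
tcp_rot: [-180.0, 0.4, 64.8]
contact_force: [-0.3, -0.4, -0.2]
finger_gap: 0.0849
finger_force: 0.0
```

Request:
play_rows:
  increments:
    - [[0,0,0,0,0,0.14],[0,0,0,0,0,0.28],[0,0,0,0,0,0.42],[0,0,0,0,0,0.56],[0,0,0,0,0,0.7]]

```text
time: 9.7
eef_pos: [0.5572, -0.2101, 0.2158]
tcp_rot: [-180.0, 0.0, 25.5]
contact_force: [0.8, -0.7, 0.3]
finger_gap: 0.0851
finger_force: 0.0
```

Request:
play_rows:
  increments:
    - [[0,0,0,0,0,0.14],[0,0,0,0,0,0.25],[0,0,0,0,0,0.25]]

```text
time: 10.0
eef_pos: [0.5573, -0.21, 0.2159]
tcp_rot: [-180.0, 0.0, 11.5]
contact_force: [0.0, 0.4, -1.0]
finger_gap: 0.0849
finger_force: 0.0
```

Run:
```python
from h import *
s,im=snap("wrist","w3.png")
print(s["eef_pos"],s["tcp_rot"],rect("wrist","tray",.018,s,1),s["joint_pos"])
for d in silhouettes("wrist","tray")[:1]:
  ys,xs=np.nonzero(d["region"]); print(xs.min(),xs.max(),ys.min(),ys.max())
for n in ["square_a","disc","oblong"]: print(n,[(np.round(d["point"],3).tolist(),round(d["p"],2)) for d in search_frame("wrist",n)[:2]])
def P(p): return np.round(proj("wrist",R.from_euler('z',191.5,degrees=True).apply(p)/1000+[.503,-.221,0],s)).tolist()
print("grip top",P([[-155,7,42],[-85,7,42],[-85,-7,42],[-155,-7,42]]),"tray back walls/mouth",P([[-75,40,18],[-75,-40,18],[75,-40,18],[75,40,18]]))
```

```text
[ 0.55729431 -0.20995807  0.21587347] [-1.79995039e+02  4.86134329e-02  1.14875594e+01] [(0.81, [542, -211], [230, 80], 12.3, 6955)] [ 16.60477163  25.6045875   -0.4469779  110.06532899   0.30221536
  44.37651327 -62.52692872]
244 314 95 288
square_a [([0.553, -0.228, 0.014], 0.71), ([0.48, -0.204, 0.015], 0.67)]
disc [([0.502, -0.24, 0.014], 0.89), ([0.481, -0.201, 0.018], 0.51)]
oblong [([0.544, -0.193, 0.017], 0.95), ([0.505, -0.239, 0.013], 0.57)]
grip top [[288.0, 94.0], [288.0, 166.0], [274.0, 166.0], [274.0, 94.0]] tray back walls/mouth [[317.0, 171.0], [245.0, 171.0], [250.0, 289.0], [312.0, 289.0]]
```

View pics/w3.png

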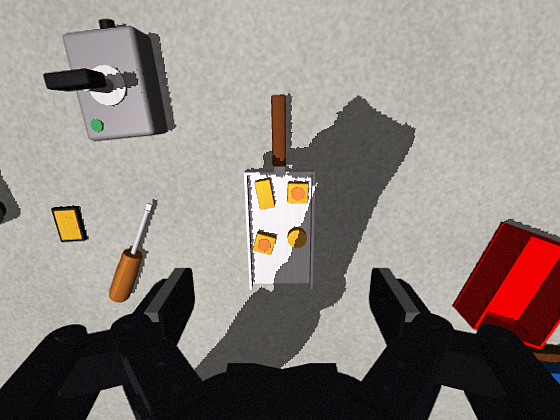

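The projected tray model matches the picture: grip at columns 272–286, rows 95–166; mouth at row 289, columns 249–313; and all four blanks inside. Before grasping I fit the arm's kinematics, to choose a grasp tilt that leaves wrist range for tipping.

```bash
cat > k.py <<'E'
from h import *
import itertools
from scipy.optimize import least_squares
D=[([66.893,33.926,2.768,92.236,-1.906,54.013,-1.930],[.22076,-.68971,.23014],[-179.872,.009,17.755]),
([16.125,30.876,-25.006,105.483,17.123,47.356,-1.540],[.6300,-.0298,.2013],[180,0,105.9]),
([16.605,25.605,-.447,110.065,.302,44.377,-62.527],[.5573,-.2100,.2159],[-180,.05,11.49])]
rz=lambda a:R.from_euler('z',a,degrees=True); ry=lambda a:R.from_euler('y',a,degrees=True)
def fk(q,p,S):
    A=rz(p[0]*10)*rz(S[0]*q[0]); t=np.array([0,0,p[1]])
    for i in (1,3,5):
        A=A*ry(q[i]); t=t+A.apply([p[3+i] if i<5 else p[9],0,[0,p[2],0,p[3],0,p[5]][i]]); A=A*rz(S[i+1]*q[i+1])
    return t,A*rz(p[8]*10)
def res(p,S):
    o=[]
    for q,t,r in D:
        T,A=fk(q,p,S); o+=list((T-t)*10)+list((A.inv()*R.from_euler('xyz',r,degrees=True)).as_rotvec()*3)
    return np.r_[o,.03*p[[4,6,9]],.003*(p[7])]
E
cat > fit.py <<'E'
from k import *
best=None
for S in itertools.product([1,-1],repeat=4):
    S=[S[0],0,S[1],0,S[2],0,S[3]]
    S=[S[0],0,S[2],0,S[4],0,S[6]]
    for a in (0,9,18,-9):
      for b in (0,9,18,-9):
        r=least_squares(res,[a,.35,.4,.4,0,.25,0,0,b,0],args=([S[0],0,S[2],0,S[4],0,S[6]],))
        if best is None or r.cost<best[0]: best=(r.cost,S,r.x)
print(best[0],best[1],np.round(best[2],4)); 
for q,t,r in D:
    T,A=fk(q,best[2],best[1]); print(np.round((T-t)*1000,1),np.round((A.inv()*R.from_euler('xyz',r,degrees=True)).as_rotvec(degrees=True),2))
np.save("p.npy",np.r_[best[2],best[1]])
E
python3 fit.py
```

```text
0.0004800647082764719 [-1, 0, -1, 0, -1, 0, -1] [-0.3335 31.5388  0.3128  1.0857  0.4599 30.3614  0.386  -0.      8.6678
  0.4127]
[ 0.   0.1 -0.5] [-0.   -0.01 -0.01]
[ 0.1 -0.1  1.7] [ 0.01 -0.02  0.03]
[ 0.   0.1 -1.2] [-0.01 -0.   -0.02]
```

```bash
cat > fit2.py <<'E'
from k import *
S=[-1,0,-1,0,-1,0,-1]
pri=np.array([-.33,.3,.42,.4,0,.27,0,0,8.67,0]); w=np.array([0,.05,.02,.02,.1,.05,.1,1,0,.1])
r=least_squares(lambda p:np.r_[res(p,S),w*(p-pri)],pri); p=r.x
print(r.cost,np.round(p,4))
for q,t,rr in D: print(np.round((fk(q,p,S)[0]-t)*1000,1))
np.save("p.npy",np.r_[p,S])
E
python3 fit2.py
cat >> k.py <<'E'
LO=np.array([-153.93,-27.13,-72.61,10.71,-87.88,4.46,-176.78]);HI=np.array([153.93,128.08,78.16,143.7,267.88,118.87,176.78])
def ik(t,A,q0,k3=.02):
    v=np.load("p.npy");p,S=v[:10],v[10:]
    def f(q):
        T,B=fk(q,p,S); return np.r_[(T-t)*100,(B.inv()*A).as_rotvec()*30,.002*(q-q0)]
    r=least_squares(f,np.clip(q0,LO+1,HI-1),bounds=(LO,HI)); e=f(r.x)
    return np.round(r.x,1),np.round([np.linalg.norm(e[:3])*10,np.degrees(np.linalg.norm(e[3:6])/30)],1)
E
cat > plan.py <<'E'
from k import *
import sys
# tray pose -> tool pose. tool in tray frame: yaw 180 (tool x = -tray x), lean tau (hand leans to the grip end)
def tool(tp,TR,tau,gx=-.098,gz=.030):
    G=TR*R.from_euler('z',180,degrees=True)*R.from_euler('x',180,degrees=True)*R.from_euler('y',-tau,degrees=True)
    return tp+TR.apply([gx,0,gz])-G.apply([0,0,-.0187]),G
if __name__=="__main__":
  q=np.array(D[2][0]); C=np.array([.486,.229,.140])
  for tau in (0,20,25,30):
    t,G=tool(np.array([.503,-.220,0]),R.from_euler('z',191.7,degrees=True),tau)
    qg,e=ik(t,G,q); print("tau",tau,"grasp",np.round(t,3),G.as_euler('xyz',degrees=True).round(1),qg,e)
    for yaw in (190,205,220):
      for th in (0,45,50):
        TR=R.from_euler('z',yaw,degrees=True)*R.from_euler('y',th,degrees=True)
        d=TR.as_matrix()[:,0]; h=np.array([np.cos(np.radians(yaw)),np.sin(np.radians(yaw)),0])
        m=C-h*.055   # mouth point over the far rim, 20 mm inside
        tp=m-TR.apply([.075,0,0])+[0,0,.0]
        t2,G2=tool(tp,TR,tau); a,e=ik(t2,G2,qg); print("  yaw",yaw,"th",th,np.round(t2,3),a,e)
E
python3 plan.py
```

```text
0.0028570044974076964 [-0.3855  0.3626  0.5777  0.5198  0.0452  0.2616  0.0243 -0.      8.6158
  0.0405]
[-3.5 -0.9 -0.9]
[ 0.3 -0.7  3.2]
[ 1.7  4.9 -2.2]
tau 0 grasp [ 0.599 -0.2    0.011] [-180.     0.    11.7] [ 1.470e+01  4.500e+01 -1.000e-01  1.059e+02  2.000e-01  2.910e+01
 -6.380e+01] [0. 0.]
  yaw 190 th 0 [0.711 0.269 0.151] [ -25.4   41.6    1.3   88.3   -1.1   50.1 -103.6] [0. 0.]
  yaw 190 th 45 [0.653 0.258 0.27 ] [ -54.7   21.8   31.8  116.8   -3.     4.5 -106.4] [9.3 4. ]
  yaw 190 th 50 [0.641 0.256 0.28 ] [ -62.7   21.5   39.8  117.6    0.     4.5 -111.3] [17.7  7.6]
  yaw 205 th 0 [0.693 0.325 0.151] [-27.6  42.   -2.3  87.5   2.   50.6 -95.6] [0. 0.]
  yaw 205 th 45 [0.639 0.301 0.27 ] [-29.5  18.6   0.8 116.9  -3.2   4.5 -90.7] [11.5  5. ]
  yaw 205 th 50 [0.629 0.296 0.28 ] [-29.7  16.4   0.9 118.   -1.9   4.5 -92.1] [20.6  8.9]
  yaw 220 th 0 [0.661 0.376 0.151] [-29.8  41.7  -6.   88.3   5.1  50.3 -87.5] [0. 0.]
  yaw 220 th 45 [0.616 0.338 0.27 ] [ -4.   21.6 -30.4 116.8  -4.4   4.5 -74. ] [9.4 4.1]
  yaw 220 th 50 [0.607 0.33  0.28 ] [  3.8  21.2 -38.5 117.6
[... 2094 characters left out ...]
 [0.645 0.257 0.265] [ -29.5   24.     3.3  104.7    3.2   36.8 -109. ] [0. 0.]
  yaw 190 th 50 [0.633 0.255 0.274] [ -32.5   21.2    6.1  108.7    4.5   30.8 -110.7] [0. 0.]
  yaw 205 th 0 [0.684 0.321 0.154] [-27.4  54.6  -3.1  68.    2.   87.4 -95.5] [0. 0.]
  yaw 205 th 45 [0.632 0.297 0.265] [-26.2  24.2  -4.1 104.3   3.2  36.6 -97. ] [0. 0.]
  yaw 205 th 50 [0.622 0.292 0.274] [-26.6  21.3  -3.4 108.5   3.   30.3 -96.9] [0. 0.]
  yaw 220 th 0 [0.653 0.37  0.154] [-32.5  54.1  -4.6  69.3   7.5  86.6 -88.6] [0. 0.]
  yaw 220 th 45 [0.609 0.332 0.265] [-22.8  24.4 -11.6 104.6   3.2  36.8 -85.1] [0. 0.]
  yaw 220 th 50 [0.601 0.325 0.274] [-20.8  21.6 -13.  108.6   1.5  30.7 -83.2] [0. 0.]
```

Request:
play_rows:
  increments:
    - [[2,-0.1,2,0,-0.1,0],[4,-0.2,5,0,-0.2,0],[6,-0.3,8,0,-0.3,0],[7.7,-0.3,10.5,0,-0.4,0],[7.7,-0.3,11.2,0,-0.436,0]]

```text
time: 10.8
eef_pos: [0.6346, -0.1881, 0.099]
tcp_rot: [-179.7, 25.2, 11.9]
contact_force: [-1.2, 1.7, -0.5]
finger_gap: 0.0849
finger_force: 0.0
```

Request:
play_rows:
  increments:
    - [[0,0,0,0,0,0],[0,0,0,0,0,0]]

```text
time: 11.0
eef_pos: [0.6318, -0.1927, 0.1042]
tcp_rot: [180.0, 25.0, 11.4]
contact_force: [-1.0, -0.3, 0.3]
finger_gap: 0.0851
finger_force: 0.0
```

Run:
```python
from h import *
s,im=snap("wrist","w4.png"); print(s["eef_pos"],s["tcp_rot"],s["joint_pos"].round(3).tolist())
print(rect("wrist","tray",.018,s,1)); go([.591,-.2005,.013],[-180,25,11.7])
def P(p): return np.round(proj("wrist",R.from_euler('z',191.7,degrees=True).apply(p)/1000+[.503,-.2195,0],s)).tolist()
print("grip top",P([[-155,7,42],[-85,7,42],[-85,-7,42],[-155,-7,42]]),"back",P([[-75,40,18],[-75,-40,18]]))
```

```text
[ 0.63181902 -0.19269767  0.10424812] [179.99114608  24.99721978  11.43437356] [6.532, 47.069, 4.208, 89.533, 6.333, 66.989, -72.218]
[(0.91, [543, -211], [226, 81], 11.8, 6781)]
shift [0.15, -0.13, 10.17] turn [-0.001, -0.002, -0.006] rows>= 2.0
grip top [[292.0, 169.0], [290.0, 243.0], [272.0, 243.0], [270.0, 169.0]] back [[328.0, 230.0], [235.0, 230.0]]
```

View pics/w4.png

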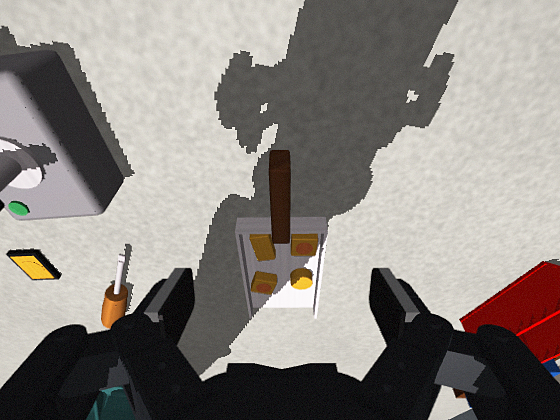

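The grip is centred between the fingers, at columns 271–291 and rows 150–243, and the fit matches. I'll go down and grip.

Request:
play_rows:
  increments:
    - [[0.1,-0.1,3,0,0,0],[0.1,-0.1,6,0,0,0],[0.1,-0.1,8.5,0,0,0],[0.1,-0.1,9.8,0,0,0],[0.1,-0.1,10.1,0,0,0]]

```text
time: 11.6
eef_pos: [0.5896, -0.2002, 0.0126]
tcp_rot: [-180.0, 25.1, 11.4]
contact_force: [0.6, -0.1, 0.7]
finger_gap: 0.0852
finger_force: 0.0
```

Request:
play_rows:
  increments:
    - [[0,0,0,0,0,0],[0,0,0,0,0,0],[0,0,0,0,0,0],[0,0,0,0,0,0],[0,0,0,0,0,0]]
  claw: 0.5

```text
time: 12.1
eef_pos: [0.5918, -0.1996, 0.0129]
tcp_rot: [180.0, 24.9, 11.5]
contact_force: [-0.0, 0.3, 3.7]
finger_gap: 0.0129
finger_force: 59.5
```

Request:
play_rows:
  increments:
    - [[0,0,0,0,0,0],[0,0,0,0,0,0],[0,0,0,0,0,0],[0,0,0,0,0,0],[0,0,0,0,0,0]]

```text
time: 12.6
eef_pos: [0.5918, -0.1996, 0.0129]
tcp_rot: [180.0, 24.9, 11.4]
contact_force: [1.4, 0.7, 5.6]
finger_gap: 0.0132
finger_force: 59.8
```

Run:
```python
from h import *
s,im=snap("wrist"); print(s["eef_pos"],s["tcp_rot"],s["joint_pos"].round(3).tolist(),s["contact_force"],s["moment"],s["finger_gap"])
print(rect("wrist","tray",.018,s,1))
```

```text
[ 0.59180579 -0.19961195  0.01290167] [179.95745095  24.92189161  11.4287748 ] [7.428, 51.534, 4.216, 96.018, 7.112, 55.927, -73.039] [1.3948449  0.67772295 5.62611156] [-0.02751688 -0.18753159 -0.03968897] 0.01316852390479079
[(0.66, [569, -208], [170, 79], 31.5, 7721)]
```

Request:
play_rows:
  increments:
    - [[-0.2,0,-0.4,0,0,0],[-0.6,0,-1.3,0,0,0],[-1.2,0,-2.6,0,0,0],[-1.8,0,-3.9,0,0,0],[-2.1,0,-4.5,0,0,0]]

```text
time: 13.2
eef_pos: [0.5921, -0.1997, 0.064]
tcp_rot: [179.9, 24.8, 11.4]
contact_force: [-0.9, -0.3, -3.2]
finger_gap: 0.0133
finger_force: 58.8
```

Request:
play_rows:
  increments:
    - [[-0.4,0,-0.8,0,0,0],[-1.3,0,-2.7,0,0,0],[-2.5,0,-5.4,0,0,0],[-3.8,0,-8.1,0,0,0],[-4.7,0,-10,0,0,0]]

```text
time: 13.7
eef_pos: [0.591, -0.1997, 0.1748]
tcp_rot: [180.0, 24.9, 11.4]
contact_force: [1.0, -0.1, -3.6]
finger_gap: 0.013
finger_force: 58.8
```

Request:
play_rows:
  increments:
    - [[-1.0,0,-2.1,0,0,0],[-1.5,0,-3.3,0,0,0],[-1.7,0,-3.6,0,0,0]]

```text
time: 14.0
eef_pos: [0.5913, -0.1997, 0.2139]
tcp_rot: [179.9, 24.8, 11.4]
contact_force: [1.0, -0.1, -4.7]
finger_gap: 0.0131
finger_force: 58.8
```

Run:
```python
from h import *
s,im=snap("scene"); cv2.imwrite("pics/s2.png",cv2.resize(im[60:310,120:440,::-1],None,fx=2.4,fy=2.4))
print(s["eef_pos"],s["tcp_rot"],s["joint_pos"].round(3).tolist(),s["contact_force"],s["moment"],s["finger_gap"])
snap("wrist")
for n in ["tray","square_a","disc","oblong"]: print(n,[(np.round(d["point"],3).tolist(),round(d["p"],2)) for d in search_frame("wrist",n)[:2]])
```

```text
[ 0.59131919 -0.19970514  0.21393094] [179.93096889  24.81344143  11.41879041] [7.071, 37.542, 4.792, 92.228, 6.825, 73.418, -70.387] [ 1.04212126 -0.11776644 -4.68729713] [ 0.19806693 -1.05643508 -0.01172494] 0.013076326513525962
tray [([0.621, -0.195, 0.242], 0.61)]
square_a [([0.489, -0.207, 0.216], 0.68), ([0.462, 0.033, 0.006], 0.44)]
disc [([0.502, -0.23, 0.214], 0.7), ([0.498, -0.526, 0.025], 0.68)]
oblong []
```

View pics/s2.png

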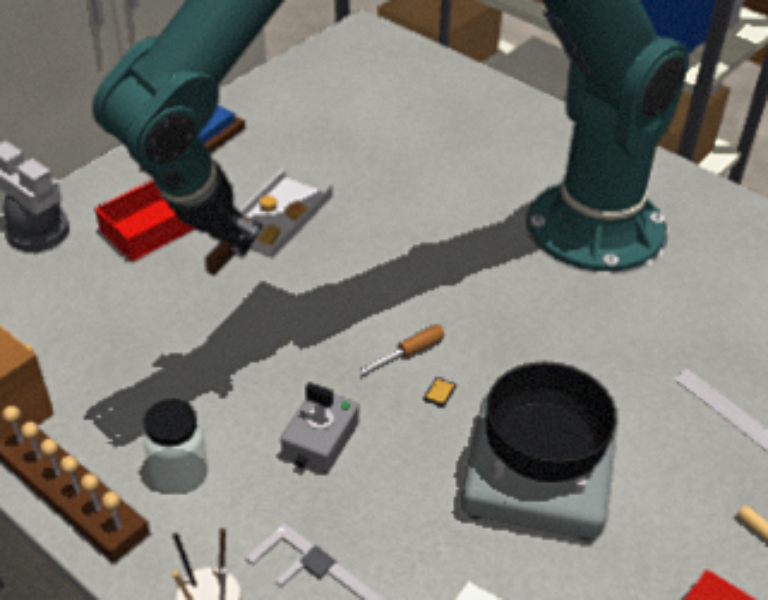

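The tray is held level with its blanks; they read z≈0.215 over an underside at 0.201. The key stands out and the plaque and graver are untouched. I carry it smoothly to the polisher.

Request:
play_rows:
  increments:
    - [[0.18,-0.48,-0.08,0,0,0],[0.71,-1.93,-0.33,0,0,0],[1.6,-4.35,-0.74,0,0,0],[2.84,-7.73,-1.31,0,0,0],[4.26,-11.6,-1.97,0,0,0]]

```text
time: 14.8
eef_pos: [0.6135, -0.0752, 0.212]
tcp_rot: [180.0, 25.0, 11.4]
contact_force: [1.7, 0.5, -4.2]
finger_gap: 0.0132
finger_force: 58.7
```

Request:
play_rows:
  increments:
    - [[1.42,-3.86,-0.66,0,0,0],[2.84,-7.73,-1.31,0,0,0],[4.26,-11.6,-1.97,0,0,0],[5.68,-15.46,-2.62,0,0,0],[7.1,-19.3,-3.28,0,0,0]]

```text
time: 15.3
eef_pos: [0.6515, 0.1316, 0.2116]
tcp_rot: [-180.0, 25.0, 11.6]
contact_force: [0.3, -0.2, -3.5]
finger_gap: 0.0134
finger_force: 58.7
```

Request:
play_rows:
  increments:
    - [[1.42,-3.86,-0.66,0,0,0],[2.66,-7.25,-1.23,0,0,0],[3.73,-10.14,-1.72,0,0,0],[4.62,-12.56,-2.13,0,0,0],[5.33,-14.5,-2.46,0,0,0]]

```text
time: 15.8
eef_pos: [0.6794, 0.2861, 0.2109]
tcp_rot: [-179.9, 25.0, 11.7]
contact_force: [0.3, 0.1, -3.9]
finger_gap: 0.0127
finger_force: 58.7
```

Request:
play_rows:
  increments:
    - [[0.53,-1.45,-0.25,0,0,0],[0.89,-2.42,-0.41,0,0,0],[1.07,-2.9,-0.49,0,0,0],[1.07,-2.9,-0.49,0,0,0]]

```text
time: 16.2
eef_pos: [0.6863, 0.3129, 0.2114]
tcp_rot: [180.0, 25.0, 11.5]
contact_force: [0.2, 0.7, -3.4]
finger_gap: 0.0132
finger_force: 58.7
```

Run:
```python
from h import *
s,im=snap("wrist","w5.png"); print(s["time"],s["eef_pos"],s["tcp_rot"],s["joint_pos"].round(3).tolist(),s["contact_force"],s["moment"])
print("bowl wrist",rect("wrist","bowl",.14,s,1))
snap("top"); print("bowl top",rect("top","bowl",.14,n=1)); print("tray",rect("top","tray",.2,n=1))
snap("scene","s3.png")
for d in silhouettes("scene","bowl")[:1]:
  ys,xs=np.nonzero(d["region"]); print("scene bowl",xs.min(),xs.max(),ys.min(),ys.max())
a=np.linspace(0,6.28,90)
for C in ([.488,.228],[.484,.23]):
  q=proj("scene",np.c_[C[0]+.08*np.cos(a),C[1]+.08*np.sin(a),0*a+.14]); print(C,q.min(0).round(1),q.max(0).round(1))
go([.687,.312,.19],[180,24.8,23])
```

```text
16.2 [0.68628562 0.31288107 0.21137447] [179.97625581  24.99950496  11.46133413] [-24.689, 48.737, -1.737, 68.727, -4.816, 86.823, -103.346] [ 0.24426789  0.65930097 -3.39046716] [ 0.25306686 -1.05653181 -0.03925218]
bowl wrist [(0.64, [592, 228], [102, 36], 44.4, 1238)]
bowl top [(0.73, [508, 187], [152, 76], 28.1, 1115)]
tray []
scene bowl 348 377 211 254
[0.488, 0.228] [321. 210.] [376.1 252. ]
[0.484, 0.23] [322.4 209.6] [377.4 251.5]
shift [0.96, -0.03, 1.96] turn [-0.085, 0.003, -0.184] rows>= 1.4
```

View pics/w5.png

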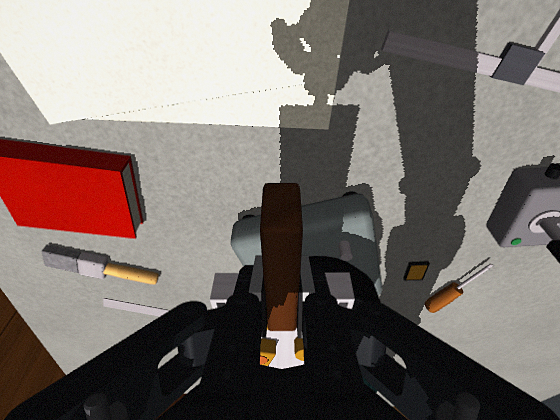

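The wrist view shows the tray held with its grip at columns 262–300, over the polisher, and blanks still in the tray (268,352). The bowl centre (0.487, 0.229) agrees with the scene camera. I'll turn the tray to the pour heading and lower it.

Request:
play_rows:
  increments:
    - [[0.2,0,0.4,-0.015,0,-0.03],[0.5,0,1,-0.04,0,-0.09],[0.8,0,1.6,-0.065,0.001,-0.15],[0.96,0,2,-0.085,0.003,-0.184],[0.96,0,2,-0.085,0.003,-0.184]]

```text
time: 17.05
eef_pos: [0.6854, 0.3139, 0.1883]
tcp_rot: [-179.9, 24.9, 23.2]
contact_force: [-0.8, 0.3, -3.8]
finger_gap: 0.0133
finger_force: 58.7
```

Request:
play_rows:
  increments:
    - [[0.2,0,0.4,0,0,0],[0.6,0,1.3,0,0,0],[1.0,0,2.1,0,0,0],[1.2,0,2.5,0,0,0],[1.2,0,2.5,0,0,0]]

```text
time: 17.55
eef_pos: [0.6863, 0.3123, 0.1601]
tcp_rot: [-180.0, 25.0, 23.0]
contact_force: [-0.8, -0.2, -3.9]
finger_gap: 0.0135
finger_force: 58.7
```

Run:
```python
from h import *
F=[]
for i in range(3): s,im=snap("scene","s4.png"); F.append(s["contact_force"])
print(s["time"],s["eef_pos"],s["tcp_rot"],np.mean(F,0))
cv2.imwrite("pics/s4c.png",cv2.resize(im[170:310,250:430,::-1],None,fx=4.2,fy=4.2,interpolation=cv2.INTER_CUBIC))
d=R.from_euler('z',s["tcp_rot"][2]+180,degrees=True).apply([1,0,0])
o=s["eef_pos"]+d*.091-[0,0,.0129]; print("mouth",(o+d*.075).round(4), "axial", np.dot((o+d*.075)[:2]-[.487,.229],d[:2]), "lateral",np.cross(d[:2],(o-[.487,.229,0])[:2]))
for m in ([75,40,0],[75,-40,0],[-75,40,0]):
  print(m,proj("scene",R.from_euler('z',s["tcp_rot"][2]+180,degrees=True).apply(m)/1000+o).round(1))
```

```text
17.65 [0.68696235 0.31282299 0.16146551] [-179.97611903   24.83446404   23.06374608] [-3.23777803e-01  1.96636385e-03 -3.68725474e+00]
mouth [0.5342 0.2478 0.1486] axial -0.050817351329065376 lateral 0.0012132700517880901
[75, 40, 0] [[331.4 237.5]]
[75, -40, 0] [[359.1 244.6]]
[-75, 40, 0] [[318.  279.1]]<stdin>:7: DeprecationWarning: Arrays of 2-dimensional vectors are deprecated. Use arrays of 3-dimensional vectors instead. (deprecated in NumPy 2.0)
```

View pics/s4c.png

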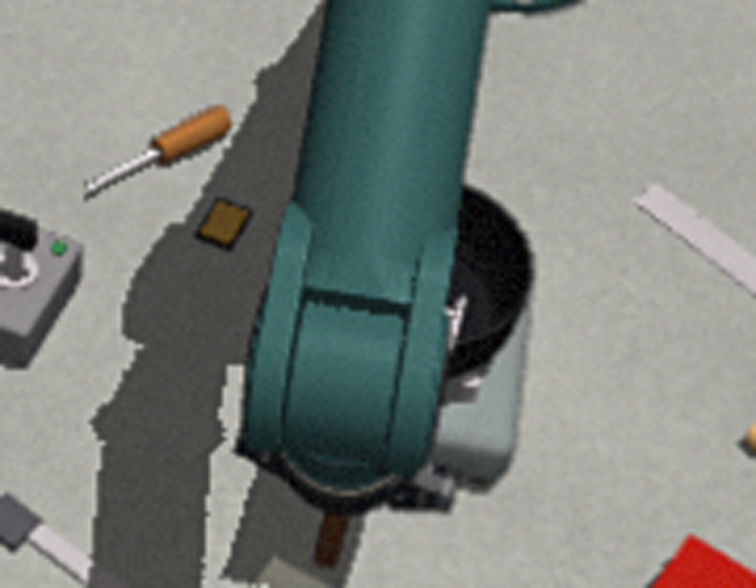

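The arm hides most of the tray, but its mouth corner shows at about picture pixel (359,244), as predicted, over the bowl. I'll feel for the rim from a baseline Fz of -3.7 N.

Request:
play_rows:
  increments:
    - [[0.08,0,0.18,0,0,0],[0.17,0,0.36,0,0,0],[0.21,0,0.46,0,0,0],[0.21,0,0.46,0,0,0]]

```text
time: 18.1
eef_pos: [0.6868, 0.3128, 0.1564]
tcp_rot: [-180.0, 24.8, 23.1]
contact_force: [-0.2, 0.0, -3.2]
finger_gap: 0.0129
finger_force: 58.7
```

Request:
play_rows:
  increments:
    - [[0.08,0,0.18,0,0,0],[0.08,0,0.18,0,0,0]]

```text
time: 18.3
eef_pos: [0.6868, 0.3128, 0.1544]
tcp_rot: [-180.0, 24.8, 23.1]
contact_force: [-0.1, 0.2, -2.5]
finger_gap: 0.0129
finger_force: 58.7
```

Request:
play_rows:
  increments:
    - [[0.06,0,0.14,0,0,0],[0.06,0,0.14,0,0,0]]

```text
time: 18.5
eef_pos: [0.687, 0.3129, 0.1535]
tcp_rot: [-180.0, 24.8, 23.1]
contact_force: [-0.0, 0.7, -1.5]
finger_gap: 0.0136
finger_force: 59.0
```

Request:
play_rows:
  increments:
    - [[0.04,0,0.09,0,0,0],[0.04,0,0.09,0,0,0],[0.04,0,0.09,0,0,0]]

```text
time: 18.8
eef_pos: [0.687, 0.3129, 0.1526]
tcp_rot: [-180.0, 24.8, 23.1]
contact_force: [1.4, 0.6, -0.9]
finger_gap: 0.0132
finger_force: 59.0
```

Run:
```python
from h import *
F=[];M=[]
for i in range(4): s,im=snap("wrist"); F.append(s["contact_force"]);M.append(s["moment"])
print(s["time"],s["eef_pos"],s["tcp_rot"],np.mean(F,0),np.mean(M,0),s["joint_pos"])
# tipping rows: pivot on underside at tray x=.063, about tray y; tool pose relative
A=R.from_euler('xyz',s["tcp_rot"],degrees=True); Y=R.from_euler('z',s["tcp_rot"][2]+180,degrees=True)
ax=Y.apply([0,1,0]); d=Y.apply([1,0,0]); o=s["eef_pos"]+d*.091-[0,0,.0129]; P=o+d*.061
for th in (5,10,15,20,25,30,35,40,45,50):
    Q=R.from_rotvec(np.radians(th)*ax); p=P+Q.apply(s["eef_pos"]-P)
    print(th,np.round(A.inv().apply(p-s["eef_pos"])*100,2).tolist(),np.round((A.inv()*Q*A).as_rotvec(),3).tolist(),p.round(3))
```

```text
18.95 [0.68702893 0.31290256 0.15244198] [-179.9783121    24.78803253   23.06871567] [ 1.19043444  0.6457782  -0.71428404] [ 0.16914385 -0.49274514 -0.01185941] [-25.62001134  51.81224405  -3.19849169  70.28803847   0.3671343
  82.6473268  -95.21194654]
5 [-0.71, -0.0, -1.13] [-0.0, 0.087, -0.0] [0.685 0.312 0.166]
10 [-1.51, -0.0, -2.19] [-0.0, 0.175, -0.0] [0.683 0.311 0.179]
15 [-2.4, -0.0, -3.17] [-0.0, 0.262, -0.0] [0.679 0.31  0.191]
20 [-3.38, -0.0, -4.08] [-0.0, 0.349, -0.0] [0.675 0.308 0.204]
25 [-4.43, -0.0, -4.9] [-0.0, 0.436, -0.0] [0.669 0.305 0.215]
30 [-5.55, -0.0, -5.62] [-0.0, 0.524, -0.0] [0.662 0.302 0.227]
35 [-6.72, -0.0, -6.24] [-0.0, 0.611, -0.0] [0.655 0.299 0.237]
40 [-7.95, -0.0, -6.76] [-0.0, 0.698, -0.0] [0.647 0.296 0.247]
45 [-9.22, -0.0, -7.17] [-0.0, 0.785, -0.0] [0.638 0.292 0.256]
50 [-10.52, -0.0, -7.46] [-0.0, 0.873, -0.0] [0.628 0.288 0.264]
```

Contact is about 3 N: the mouth rests lightly on the rim. I tip about that contact line in 10° stages; the increments are the same each call, as the pivot is fixed in the tool frame.

Request:
play_rows:
  increments:
    - [[-0.34,0,-0.57,0,0.044,0],[-0.71,0,-1.13,0,0.087,0],[-1.1,0,-1.67,0,0.131,0],[-1.51,0,-2.19,0,0.175,0],[-1.51,0,-2.19,0,0.175,0]]

```text
time: 19.5
eef_pos: [0.6822, 0.3109, 0.1802]
tcp_rot: [-180.0, 14.7, 23.1]
contact_force: [-0.3, 0.6, -1.1]
finger_gap: 0.0133
finger_force: 58.8
```

Run:
```python
from h import *
F=[]
for i in range(3): s,im=snap("wrist"); F.append(s["contact_force"])
print(s["time"],s["eef_pos"],s["tcp_rot"],np.mean(F,0),s["moment"])
```

```text
19.6 [0.68241727 0.31090797 0.17847626] [-179.98357386   14.84763053   23.06626715] [ 0.13266124  0.22387493 -1.40905441] [ 0.01314612 -0.21347902  0.00248401]
```

Request:
play_rows:
  increments:
    - [[-0.34,0,-0.57,0,0.044,0],[-0.71,0,-1.13,0,0.087,0],[-1.1,0,-1.67,0,0.131,0],[-1.51,0,-2.19,0,0.175,0],[-1.51,0,-2.19,0,0.175,0]]

```text
time: 20.15
eef_pos: [0.6731, 0.3071, 0.2039]
tcp_rot: [-180.0, 4.9, 23.1]
contact_force: [-2.1, 0.1, -0.2]
finger_gap: 0.0133
finger_force: 58.9
```

Run:
```python
from h import *
F=[]
for i in range(3): s,im=snap("wrist"); F.append(s["contact_force"])
print(s["time"],s["eef_pos"],s["tcp_rot"],np.mean(F,0),s["moment"])
```

```text
20.25 [0.67338389 0.30714169 0.2024915 ] [-179.98250079    5.00963211   23.04821551] [-2.01950709 -0.36493338 -0.33048136] [-0.32966539  0.51619304 -0.11781313]
```

Request:
play_rows:
  increments:
    - [[-0.34,0,-0.6,0,0.044,0],[-0.71,0,-1.18,0,0.087,0],[-1.1,0,-1.72,0,0.131,0],[-1.51,0,-2.24,0,0.175,0],[-1.51,0,-2.24,0,0.175,0]]

```text
time: 20.8
eef_pos: [0.6611, 0.3019, 0.2266]
tcp_rot: [-180.0, -5.1, 23.1]
contact_force: [-1.5, -0.9, -2.2]
finger_gap: 0.0132
finger_force: 58.9
```

Request:
play_rows:
  increments:
    - [[-0.15,0,-0.23,0,0.018,0],[-0.34,0,-0.57,0,0.044,0],[-0.34,0,-0.57,0,0.044,0],[-0.71,0,-1.13,0,0.087,0],[-0.71,0,-1.13,0,0.087,0]]

```text
time: 21.3
eef_pos: [0.6543, 0.2991, 0.2374]
tcp_rot: [-180.0, -10.2, 23.1]
contact_force: [-2.8, -0.7, -0.1]
finger_gap: 0.0131
finger_force: 59.2
```

Run:
```python
from h import *
F=[]
for i in range(3): s,im=snap("wrist"); F.append(s["contact_force"])
print(s["time"],s["eef_pos"],s["tcp_rot"],np.mean(F,0),s["moment"],s["joint_pos"].round(1))
snap("top","t5.png")
for n in ["square_a","disc","oblong"]: print(n,[(np.round(d["point"],3).tolist(),round(d["p"],2)) for d in search_frame("top",n)[:3]])
```

```text
21.4 [0.65597934 0.29975515 0.23786377] [-179.97398213  -10.33502673   23.06892213] [-0.69288136 -0.59028813 -0.01499192] [-0.31876455  0.78614186 -0.06971177] [-26.6  29.5  -2.9 100.1   3.8  40.3 -98.6]
square_a [([0.509, 0.217, 0.107], 0.66), ([0.494, 0.207, 0.089], 0.32)]
disc []
oblong [([0.503, 0.248, 0.122], 0.58)]
```

Request:
play_rows:
  increments:
    - [[-0.34,0,-0.57,0,0.044,0],[-0.34,0,-0.57,0,0.044,0],[-0.71,0,-1.13,0,0.087,0],[-0.71,0,-1.13,0,0.087,0],[-0.71,0,-1.13,0,0.087,0]]

```text
time: 22.15
eef_pos: [0.6463, 0.2955, 0.247]
tcp_rot: [-180.0, -15.1, 23.1]
contact_force: [-1.2, -1.3, -0.6]
finger_gap: 0.0132
finger_force: 59.0
```

Request:
play_rows:
  increments:
    - [[-0.34,0,-0.57,0,0.044,0],[-0.71,0,-1.13,0,0.087,0],[-0.71,0,-1.13,0,0.087,0],[-0.71,0,-1.13,0,0.087,0],[-0.71,0,-1.13,0,0.087,0]]

```text
time: 22.65
eef_pos: [0.6375, 0.2918, 0.2557]
tcp_rot: [-180.0, -20.1, 23.0]
contact_force: [-2.1, -0.2, -0.5]
finger_gap: 0.0134
finger_force: 59.1
```

Run:
```python
from h import *
F=[]
for i in range(3): s,im=snap("wrist","w6.png"); F.append(s["contact_force"])
print(s["time"],s["eef_pos"],s["tcp_rot"],np.mean(F,0),s["moment"],s["joint_pos"].round(1))
s,im=snap("top","t6.png"); s,im2=snap("scene")
v=np.hstack([cv2.resize(im[185:305,145:265,::-1],(396,396)),cv2.resize(im2[185:305,290:410,::-1],(396,396))]); cv2.imwrite("pics/v6.png",v)
for n in ["square_a","disc","oblong"]: print(n,[(np.round(d["point"],3).tolist(),round(d["p"],2)) for d in search_frame("top",n)[:3]])
```

```text
22.75 [0.63751014 0.29170165 0.25576076] [-179.98314235  -20.10531082   23.03544238] [-2.24818919 -0.7244083  -0.48167564] [-0.40583121  1.23428092 -0.03531345] [ -28.2   24.1   -1.4  109.1    6.    26.9 -101.2]
square_a [([0.516, 0.222, 0.094], 0.61), ([0.483, 0.248, 0.09], 0.51)]
disc []
oblong [([0.495, 0.23, 0.095], 0.53)]
```

View pics/v6.png

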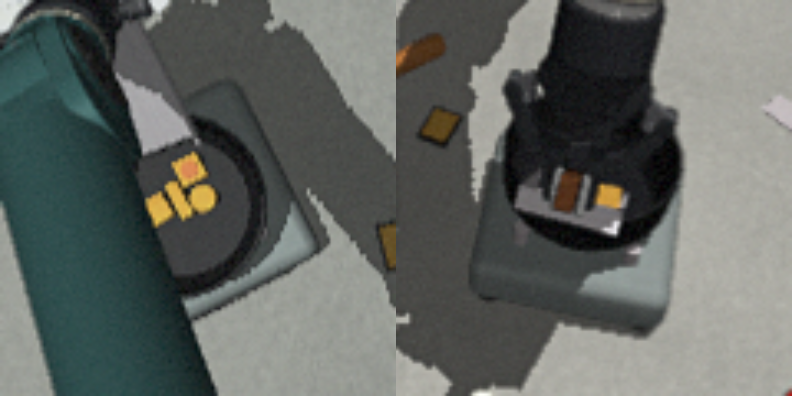

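All four blanks are in the bowl in the top crop: squares at (188,168) and (157,208), disc at (203,200), oblong at (178,200). I'll lift clear and then level the tray.

Request:
play_rows:
  increments:
    - [[0.3,0,-0.8,0,0,0],[0.8,0,-2.2,0,0,0],[1.5,0,-4,0,0,0],[2.05,0,-5.6,0,0,0],[2.05,0,-5.6,0,0,0]]

```text
time: 23.55
eef_pos: [0.6409, 0.2933, 0.3214]
tcp_rot: [-179.9, -20.9, 23.1]
contact_force: [0.4, 0.3, -1.5]
finger_gap: 0.013
finger_force: 59.0
```

Request:
play_rows:
  increments:
    - [[0,0,0,0,-0.08,0],[0,0,0,0,-0.2,0],[0,0,0,0,-0.34,0],[0,0,0,0,-0.46,0],[0,0,0,0,-0.55,0]]

```text
time: 24.05
eef_pos: [0.6394, 0.2924, 0.3159]
tcp_rot: [-180.0, 11.3, 23.1]
contact_force: [0.1, -0.1, -1.3]
finger_gap: 0.013
finger_force: 59.0
```

Request:
play_rows:
  increments:
    - [[0,0,0,0,-0.12,0],[0,0,0,0,-0.2,0],[0,0,0,0,-0.235,0],[0,0,0,0,-0.235,0]]

```text
time: 24.45
eef_pos: [0.6389, 0.2922, 0.3134]
tcp_rot: [-180.0, 24.7, 23.1]
contact_force: [-0.6, -0.3, -2.1]
finger_gap: 0.0132
finger_force: 58.9
```

Run:
```python
from h import *
s,im=snap("top","t7.png"); print(s["time"],s["eef_pos"],s["tcp_rot"],s["contact_force"],s["moment"])
for n in ["square_a","disc","oblong"]: print(n,[(np.round(d["point"],3).tolist(),round(d["p"],2)) for d in search_frame("top",n)[:3]])
snap("wrist")
for n in ["square_a","disc","oblong"]: print(n,[(np.round(d["point"],3).tolist(),round(d["p"],2)) for d in search_frame("wrist",n)[:2]])
go([.5918,-.1996,.2139],[180,24.9,11.43])
d=R.from_euler('xyz',s["tcp_rot"],degrees=True).inv().apply(np.array([.5918,-.1996,.23])-s["eef_pos"])*100
print(d.round(2))
```

```text
24.45 [0.63889909 0.29220788 0.3134304 ] [-179.99933916   24.72004599   23.0562444 ] [-0.63656051 -0.2544733  -2.07819189] [ 0.28271173 -0.64117001 -0.0148284 ]
square_a [([0.48, 0.245, 0.091], 0.44)]
disc [([0.496, 0.206, 0.09], 0.4)]
oblong []
square_a [([0.451, -0.476, 0.016], 0.71), ([0.482, 0.262, 0.093], 0.61)]
disc [([0.48, 0.246, 0.11], 0.62)]
oblong []
shift [-17.01, 43.42, 19.12] turn [0.085, -0.004, 0.185] rows>= 10.1
[-17.94  43.41  17.44]
```

Request:
play_rows:
  increments:
    - [[-0.54,1.3,0.52,0,0,0],[-1.79,4.34,1.74,0,0,0],[-3.22,7.8,3.13,0,0,0],[-4.83,11.7,4.7,0,0,0],[-6.44,15.6,6.26,0,0,0]]

```text
time: 25.35
eef_pos: [0.62, 0.1122, 0.2861]
tcp_rot: [180.0, 24.7, 23.0]
contact_force: [0.9, -0.2, -1.4]
finger_gap: 0.0132
finger_force: 59.0
```

Request:
play_rows:
  increments:
    - [[-1.61,3.9,1.57,0,0,0],[-3.22,7.8,3.13,0,0,0],[-4.83,11.7,4.7,0,0,0],[-6.44,15.6,6.26,0,0,0],[-8.05,19.5,7.83,0,0,0]]

```text
time: 25.85
eef_pos: [0.5985, -0.1087, 0.2489]
tcp_rot: [180.0, 24.7, 23.0]
contact_force: [0.8, -0.3, -1.6]
finger_gap: 0.0134
finger_force: 59.0
```

Request:
play_rows:
  increments:
    - [[-1.43,3.47,1.39,0,0,0],[-2.5,6.08,2.44,0,0,0],[-3.22,7.8,3.13,0,0,0],[-3.4,8.25,3.3,0,0,0],[-3.4,8.25,3.3,0,0,0]]

```text
time: 26.35
eef_pos: [0.5906, -0.1991, 0.233]
tcp_rot: [-179.9, 24.7, 23.0]
contact_force: [-0.2, 0.7, -1.6]
finger_gap: 0.0135
finger_force: 59.0
```

Request:
play_rows:
  increments:
    - [[0,0,0,0.04,-0.002,0.09],[0,0,0,0.085,-0.004,0.185],[0,0,0,0.085,-0.004,0.185],[0,0,0,0.085,-0.004,0.185]]

```text
time: 26.75
eef_pos: [0.5914, -0.1972, 0.2329]
tcp_rot: [-179.9, 24.9, 11.7]
contact_force: [0.0, 0.8, -2.0]
finger_gap: 0.0132
finger_force: 59.0
```

Run:
```python
from h import *
s,im=snap("top","t8.png"); print(s["time"],s["eef_pos"],s["tcp_rot"],s["contact_force"],s["moment"])
for n in ["square_a","disc","oblong","tray"]: print(n,[(np.round(d["point"],3).tolist(),round(d["p"],2)) for d in search_frame("top",n)[:3]])
print(rect("top","tray",.22,n=1))
go([.5918,-.1996,.016],[180,24.9,11.43])
o=s["eef_pos"]+R.from_euler('z',s["tcp_rot"][2]+180,degrees=True).apply([.091,0,0])-[0,0,.0129]
print(o)
b=im[185:305,145:265,::-1]; t=im[200:320,300:420,::-1]; cv2.imwrite("pics/v8.png",np.hstack([cv2.resize(b,(396,396)),cv2.resize(t,(396,396))]))
```

```text
26.75 [ 0.5914402  -0.19723522  0.23291801] [-179.93589652   24.93645911   11.68835737] [ 0.04667528  0.76397445 -2.00452376] [ 0.17491966 -0.67364154  0.0015829 ]
square_a [([0.514, 0.219, 0.095], 0.49), ([0.627, -0.026, 0.11], 0.26)]
disc [([0.494, 0.21, 0.094], 0.46), ([0.457, 0.046, 0.007], 0.2)]
oblong [([0.493, 0.232, 0.098], 0.4)]
tray [([0.468, -0.251, 0.23], 0.91), ([0.478, 0.237, 0.086], 0.51)]
[(0.62, [489, -258], [44, 127], 80.8, 373)]
shift [9.23, 0.12, 19.64] turn [0.0, 0.001, 0.001] rows>= 4.3
[ 0.50232718 -0.21567075  0.22001801]
```

View pics/v8.png

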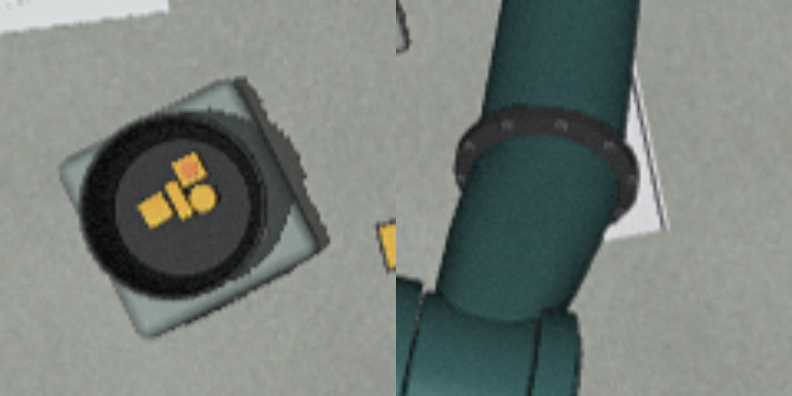

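All four blanks lie on the bowl floor and the tray is empty. I'll set it down where it came from.

Request:
play_rows:
  increments:
    - [[0.9,0,2,0,0,0],[2.5,0,5.3,0,0,0],[4.1,0.1,8.7,0,0,0],[5.6,0.1,12,0,0,0],[6.6,0.1,14,0,0,0]]

```text
time: 27.55
eef_pos: [0.5902, -0.1995, 0.0755]
tcp_rot: [-179.9, 25.2, 11.5]
contact_force: [-1.4, 0.4, -1.6]
finger_gap: 0.0133
finger_force: 58.9
```

Request:
play_rows:
  increments:
    - [[0.8,0,1.8,0,0,0],[1.6,0,3.4,0,0,0],[2.1,0,4.6,0,0,0],[2.5,0,5.3,0,0,0],[2.5,0,5.3,0,0,0]]

```text
time: 28.05
eef_pos: [0.5917, -0.1999, 0.0188]
tcp_rot: [-180.0, 25.0, 11.4]
contact_force: [0.2, -0.2, -1.7]
finger_gap: 0.0129
finger_force: 58.9
```

Request:
play_rows:
  increments:
    - [[0.08,0,0.18,0,0,0],[0.13,0,0.27,0,0,0],[0.13,0,0.27,0,0,0]]

```text
time: 28.35
eef_pos: [0.5924, -0.2002, 0.0171]
tcp_rot: [180.0, 24.9, 11.4]
contact_force: [-0.1, -1.0, -1.5]
finger_gap: 0.0133
finger_force: 58.9
```

Run:
```python
from h import *
s,im=snap("top","t9.png"); print(s["time"],s["eef_pos"],s["tcp_rot"],s["contact_force"],s["moment"])
print(rect("top","tray",.018,n=1))
```

```text
28.35 [ 0.59239784 -0.20023553  0.01713162] [179.95085135  24.92082946  11.37105874] [-0.14158663 -1.00496951 -1.49575701] [ 0.08272063 -0.67542117 -0.02007372]
[(0.61, [490, -247], [125, 55], 0.1, 457)]
```

Request:
play_rows:
  increments:
    - [[0.06,0,0.12,0,0,0],[0.1,0,0.22,0,0,0],[0.1,0,0.22,0,0,0]]

```text
time: 28.75
eef_pos: [0.5918, -0.2, 0.014]
tcp_rot: [180.0, 25.0, 11.4]
contact_force: [-0.8, -1.1, -1.1]
finger_gap: 0.0133
finger_force: 58.9
```

Request:
play_rows:
  increments:
    - [[0.04,0,0.1,0,0,0],[0.08,0,0.18,0,0,0],[0.08,0,0.18,0,0,0]]

```text
time: 29.05
eef_pos: [0.592, -0.2001, 0.0125]
tcp_rot: [180.0, 25.0, 11.4]
contact_force: [0.8, 0.7, 0.8]
finger_gap: 0.0133
finger_force: 59.5
```

Request:
play_rows:
  increments:
    - [[0,0,0,0,0,0],[0,0,0,0,0,0],[0,0,0,0,0,0],[0,0,0,0,0,0],[0,0,0,0,0,0]]
  claw: 8.5

```text
time: 29.55
eef_pos: [0.5918, -0.2001, 0.0121]
tcp_rot: [180.0, 25.0, 11.4]
contact_force: [-0.1, 0.7, 0.2]
finger_gap: 0.0838
finger_force: 0.0
```

Request:
play_rows:
  increments:
    - [[0,0,-1,0,0,0],[0,0,-3.5,0,0,0],[0,0,-7,0,0,0],[0,0,-10.5,0,0,0],[0,0,-14,0,0,0]]

```text
time: 30.05
eef_pos: [0.6506, -0.1881, 0.1411]
tcp_rot: [180.0, 24.9, 11.4]
contact_force: [1.1, -1.0, -0.2]
finger_gap: 0.0854
finger_force: 0.0
```

Request:
play_rows:
  increments:
    - [[0,0,-2,0,0,0],[0,0,-4,0,0,0],[0,0,-6,0,0,0],[0,0,-6,0,0,0],[0,0,-6,0,0,0]]

```text
time: 30.55
eef_pos: [0.6747, -0.1833, 0.1937]
tcp_rot: [180.0, 24.9, 11.4]
contact_force: [0.5, -0.4, -0.9]
finger_gap: 0.0851
finger_force: 0.0
```

Run:
```python
from h import *
s,im=snap("wrist"); print(s["time"],s["eef_pos"],s["contact_force"])
print("tray",rect("wrist","tray",.018,s,1)); print([ (np.round(d["point"],3).tolist(),round(d["p"],2)) for d in search_frame("wrist","tray")[:1]])
snap("top")
for n in ["plaque","graver","isolator","key_grip","jar","callipers","bowl"]: print(n,[(np.round(d["point"],3).tolist(),round(d["p"],2)) for d in search_frame("top",n)[:2]])
s2,im2=snap("scene"); cv2.imwrite("pics/v9.png",np.vstack([cv2.resize(im[60:360,80:480,::-1],(400,300)),cv2.resize(im2[150:300,180:380,::-1],(400,300))]))
```

```text
30.55 [ 0.67469388 -0.1832729   0.19367425] [ 0.45844102 -0.39142412 -0.92069684]
tray [(0.73, [550, -210], [211, 81], 12.0, 5512)]
[([0.524, -0.213, 0.007], 0.95)]
plaque [([0.457, 0.044, 0.011], 0.67)]
graver [([0.478, 0.219, 0.081], 0.16)]
isolator [([0.624, -0.021, 0.041], 0.86)]
key_grip []
jar [([0.784, -0.111, 0.111], 0.59)]
callipers [([0.765, 0.102, 0.007], 0.9)]
bowl [([0.499, -0.542, 0.003], 0.72), ([0.479, 0.236, 0.083], 0.6)]
```

View pics/v9.png

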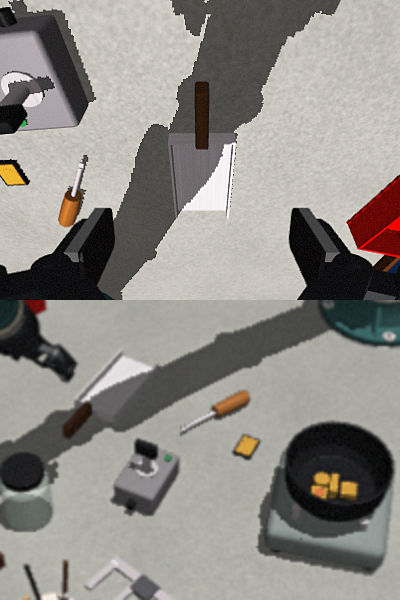

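The empty tray lies flat at its old place (upper view, 205,170). The blanks are in the bowl (lower view, 335,487), the key is up, and the plaque and graver are untouched. I'm handing the job in.

```bash
python3 -c "
from bench import finish_job
print(finish_job())"
```

```text
the job is handed in; nothing more can be done
None
```

The job is handed in at about 31 s of the 64 s limit: the key was pulled out first, the tray rested on the bowl rim at about 3 N and then tipped, all four blanks are in the bowl, and the empty tray is back flat in its place with nothing else seen to have moved; no verdict came back.

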